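# Find the seed-pot lid that rocks and press it home

## Robot

A 6-joint arm with a two-finger parallel gripper is mounted at the origin on the work surface. World frame = base frame: x ahead of the robot, y to its left, z up, the work surface at z = 0. Lengths are in m, angles in rad, forces in N, time in s.
With the tool pointing down it reaches from about 0.3 to 1 m from the base axis. Payload 5.1 kg.
Tool frame: the origin (TCP) lies on the mounting face of the last link; the fingertips stand 190 mm ahead of it and the grasp point (between the pads) lies 171 mm ahead of it; z points along the fingers, y is the line along which they close (so a half turn about z gives the same grasp; the last joint's range is limited). The gripper opens to 95 mm and grips with 3 to 60 N. Pads are 20 mm wide; open, the fingers measure 119 mm over their backs; the gripper's body (75 mm by 180 mm) begins 59 mm behind the grasp point.
Start: joints at [1.029, 0.124, 1.65, -0, 1.367, -0.083], TCP at [0.288, 0.583, 0.405] pointing down, gripper open.
Joint ranges: [-2.61, 2.61], [-1.02, 2.33], [0.03, 2.71], [-1.35, 4.49], [0.32, 2.68], [-2.91, 2.91]. Speed limits (rad/s): [2.57, 2.57, 3.14, 3.14, 3.14, 3.14].

## Interface

Orientations are given as a unit quaternion [x, y, z, w].
In Python, from workcell import * gives the robot as it stands.
- The arm moves only by the shell command python3 -m jog 'ROWS' [OPENING] [FORCE]. ROWS is JSON, a list of rows, each a list of 6 numbers: the shift along the tool's x, y, z in cm, then the turn, a rotation vector about the tool's x, y, z in rad. In form: [[dx, dy, dz, rx, ry, rz], ...]. A call has exactly 8 rows; each row shifts and turns the commanded pose from where the row before left it, along the tool's axes as they then stand; what a row does not reach is not made up. A row lasts 1/10 s, in which the tool goes at most 50 mm and 8.59 degrees, less where a joint would pass 70% of its speed; a pose out of reach is approached as far as the arm can. A call with a gripper value outside its range is refused whole. OPENING is the closure, from 0 (fully open) to 1 (shut), set as the call begins (- or left out, the last holds). The fingers move at their own pace and stop on an object; FORCE is the grip in N (left out, the last holds). Time passes only in rows, so rows that do not move let the fingers close, or fill a call up. It gives the time, the measured TCP pose, the force, the opening and the grip force at its end, in the units of the state.
- read_state(): the state, without advancing time (a new reading comes with each control period).
- capture(name): name is "scene" or "top" or "wrist"; returns the picture (384x512x3 uint8, blue, green, red); there is no depth.
- camera_model(name): a dict with "vertical_fov" (degrees; the focal length in pixels is half the picture's height over the tangent of half this angle, whatever the lens; pixels are square), "cx", "cy" (the principal point, pixels), "k1" (the pictures are not rectified: a ray, as slopes to the right and down, at radius r is drawn at 1 + k1 r^2 times it, then the intrinsics apply), "eye" and "orientation" of the camera in the world. Camera axes: x right, y down, z forward; pixel columns grow to the right and rows downward; lengths in m; the calibration is good to about 2 mm. A picture is of the moment at which its call begins: read the wrist's pose just before it. camera_model takes no time and is no camera call; for the wrist camera it gives the pose at the moment of the call.
- hand_in(): hands the job in; it is judged then, once.
Trained networks look in the newest picture that a camera, given by its name, has taken for a name from the list of things; names that differ only in an ending like _2 or _b are one class to them, and where a whole thing is asked for, a point or a joint stands for the part that bears it (a point fixed in the world has none). Each returns a list of dicts, best first, with "conf" (0 to 1); they miss things now and then, are a little off and sometimes report something else, mostly with a low value. They report only what shows in the picture. A call takes as long as a camera call.
- search_frame(thing, camera): "bbox" ([centre column, centre row, width, height] in pixels, round what is visible of it).
The state is a dict: "clock": time; "joint_pos": joint angles; "joint_vel": joint speeds; "tau": joint torques, N m; "tcp_pos": TCP position; "orientation": TCP orientation; "contact_force": force on the tool from outside, world axes, zero at the start; "ft_torque": the same for the moment, N m; "finger_gap": finger opening in m; "grip_force": force on a finger pad.
Only numpy, scipy, OpenCV 4.12 (cv2) and the standard library are available. Lean on these libraries where they do the work, as an engineer would, in place of code of your own. Each camera call takes 0.05 s, during which the arm holds its last target. There are 200 camera calls.

## Task

Weevils get into the seed if a lid is not tight, and one of the four white pot lids in the blue organiser has not been pushed home. Press the lids lightly right at the edge, one after another, until you find the one that rocks, then press that one in the middle until it is fully home and no longer rocks. Do not lift any lid, do not press hard enough to crack one, and leave everything else where it stands.

Things in the scene. Friction and masses are not known exactly. Their poses are not given: they have to be found in the camera images.
- organiser: blue plastic organiser, fixed, 220 (x) x 320 (y) x 100 mm high; tray below, facing the robot, may stand open up to 30 mm. Two decks, each with two round seed pots (68 mm across, rims 11 to 16 mm above the deck); between them an open bin 88 mm wide, 40 mm deep. Origin: centre of its underside, z up; pot centres at x = +-52, y = +-102 mm in its frame.
- lid_a: front left (robot side, +y) lid: round white plastic press-in lid, same as the other three, 70 mm across, flat top 10 mm above its origin. Origin: centre of the underside of its plug (55 mm across, 6 mm deep, hidden in the pot); z up along its axis. A lid that is home rests all round on its rim and does not move when pressed.
- lid_b: back left (far side, +y) lid: round white plastic press-in lid, same as the other three, 70 mm across, flat top 10 mm above its origin. Origin: centre of the underside of its plug (55 mm across, 6 mm deep, hidden in the pot); z up along its axis. The pots stand unevenly: tops of lids that are home lie 116 to 120 mm above the desk, the loose one's at 119 to 120 mm, so height does not tell.
- lid_c: back right (far side, -y) lid: round white plastic press-in lid, same as the other three, 70 mm across, flat top 10 mm above its origin. Origin: centre of the underside of its plug (55 mm across, 6 mm deep, hidden in the pot); z up along its axis. The loose lid may be any of the four; it starts level, like the others.
- lid_d: front right (robot side, -y) lid: round white plastic press-in lid, same as the other three, 70 mm across, flat top 10 mm above its origin. Origin: centre of the underside of its plug (55 mm across, 6 mm deep, hidden in the pot); z up along its axis. A blunt fingertip bears on the tipped lid with its inner edge: set it well out, over the lid's edge.
- snap (a joint): how far (m) the loose lid's stud is in its socket: 0 as found, 0.004 home on its rim; does not tell which lid. It rests 4 mm above its rim on the socket under its middle (16 mm across): 1 N placed 20 mm or more from its centre see-saws it by about 0.15 rad till its edge meets the rim (let go, it falls back level); more than 9 N at its middle (15 is plenty) sinks it home, where it stays.
- jar: bystander: brown glass jar with a black twist cap, 58 mm across, 95 mm tall, standing upright in the open bin between the two decks, so it rises about 40 mm above the lids. Origin: centre of its underside.
- clamp: bystander: yellow spring clamp, 90 x 45 x 20 mm, lying in the same bin behind the jar. Origin: near its pivot, on its underside.
- mug: bystander: aluminium mug, 84 mm across, 85 mm tall, on the desk top. Origin: centre of its underside.
- weeder: bystander: steel three-prong hand weeder with a wooden handle, 310 mm long, 36 mm high, lying on the desk top beside the organiser. Origin: where the handle meets the steel neck, at desk level; x points to the prongs.
- whetstone: bystander: flat two-layer whetstone, 150 x 50 x 25 mm, lying on the desk top. Origin: centre of its underside.
- padlock: bystander: brass padlock, 86 x 45 x 20 mm, lying flat on the desk top. Origin: centre of the underside of its brass body.
- tray_front (a point): middle of the front panel of the organiser's pull-out tray, 31 mm above the desk; the tray slides toward the robot and is to stay as it stands.

How it is judged:
On the way:
1. the loose lid is found: it rocks (tilts by more than 0.06 rad) under a finger (((angle between lid_a's own z axis and vertical above 0.06 rad and contact force between the fingers and lid_a above 0.1 N) or (angle between lid_b's own z axis and vertical above 0.06 rad and contact force between the fingers and lid_b above 0.1 N) or (angle between lid_c's own z axis and vertical above 0.06 rad and contact force between the fingers and lid_c above 0.1 N) or (angle between lid_d's own z axis and vertical above 0.06 rad and contact force between the fingers and lid_d above 0.1 N))), for 0.05 s.
At the end, for the whole second after the job is handed in: The loose lid's stud is in by at least 3.2 of its 4 mm; all four lids are in their pots, level within 0.035 rad and at rest; jar, clamp, mug, weeder, whetstone, padlock and tray are within 20 mm of where they stood (value of joint snap above 0.0032 m and angle between each of lid_a, lid_b, lid_c, lid_d's own z axis and vertical below 0.035 rad and z of lid_a in the frame of organiser between 0.103 and 0.1115 m and z of lid_b in the frame of organiser between 0.103 and 0.1115 m and z of lid_c in the frame of organiser between 0.103 and 0.1115 m and z of lid_d in the frame of organiser between 0.103 and 0.1115 m and linear speed of each of lid_a, lid_b, lid_c, lid_d below 0.02 m/s and distance of each of jar, clamp, mug, weeder, whetstone, padlock, tray_front from where it was at the start of the episode below 0.02 m); the robot touches nothing.
It fails at once if a lid is lifted (more than 8 mm above where lids stand) (z of any of lid_a, lid_b, lid_c, lid_d in the frame of organiser above 0.118 m).
It fails at once if a lid is pressed with more than 45 N, enough to crack it (contact force between the fingers and lid_a above 45 N or contact force between the fingers and lid_b above 45 N or contact force between the fingers and lid_c above 45 N or contact force between the fingers and lid_d above 45 N).
It fails at once if a bystander (or the tray) is lifted, carried or pushed (more than 30 mm) (distance of any of jar, clamp, mug, weeder, whetstone, padlock, tray_front from where it was at the start of the episode above 0.03 m).
It also fails if it takes over 64 s, if anything falls off the work surface, if the arm or the gripper's body presses on something with over 40 N, if the wrist force passes 120 N, or if a joint passes its speed limit or range.

## Working session

There is one attempt and no reset: what is moved stays moved. The work goes in short steps, Python scripts to look and compute and a shell command to move; the robot and the scene stay as the last step left them, time stands still between calls to the robot, and variables do not carry over. Pictures are saved under pics/ and viewed, at most 10 in all, crops included, and the job is handed in when it is done.

```bash
ls; mkdir -p pics; cat > h.py <<'E'
from workcell import *
import numpy as np, cv2
from scipy.spatial.transform import Rotation as R
def ray(cam,u,v):
    m=camera_model(cam); f=192/np.tan(np.radians(m["vertical_fov"])/2)
    d=np.array([(u-m["cx"])/f,(v-m["cy"])/f]); p=d.copy()
    for _ in range(20): p=d/(1+m["k1"]*(p@p))
    r=R.from_quat(m["orientation"]).apply([p[0],p[1],1]); return np.array(m["eye"]),r
def at(cam,u,v,z):
    e,r=ray(cam,u,v); return e+r*(z-e[2])/r[2]
E
python3 - <<'E'
from h import *
s=read_state(); print(s)
for c in("top","scene"):
    im=capture(c); cv2.imwrite(f"pics/{c}0.png",im); print(camera_model(c))
    for t in("lid_a","organiser","jar"):
        for d in search_frame(t,c)[:5]:
            b=d["bbox"]; z={'lid_a':.118,'organiser':.1,'jar':.155}[t]
            print(c,t,round(d["conf"],2),np.round(b),np.round(at(c,b[0],b[1],z),3))
E
```

```text
pics
{'clock': 0.0, 'joint_pos': array([ 1.02939955e+00,  1.24479509e-01,  1.65165146e+00, -3.73811500e-05,
        1.36750458e+00, -8.26125219e-02]), 'joint_vel': array([-0.00103069, -0.00057582,  0.00025984, -0.00053547, -0.00099278,
        0.0001982 ]), 'tau': array([ 3.60945896e-04, -4.17590189e+01, -3.59932637e+01,  7.74465292e-02,
        4.91091167e-02, -1.67486783e-04]), 'tcp_pos': array([0.28776558, 0.58255168, 0.40351654]), 'orientation': array([ 2.27381803e-01,  9.73805151e-01, -9.77752742e-04, -2.96133402e-04]), 'contact_force': array([-0.12084748, -0.4215556 , -0.32435117]), 'ft_torque': array([ 0.00889029,  0.01578485, -0.00804933]), 'grip_force': 0.0, 'finger_gap': 0.09461767753121701}
{'vertical_fov': 43.14165935987772, 'cx': 258.722853373914, 'cy': 187.93754751275372, 'k1': -0.06087557765353236, 'eye': array([0.21734075, 0.00283016, 1.4701069 ]), 'orientation': array([ 0.72176468, -0.68438987,  0.07174234, -0.07429197])}
top lid_a 0.84 [316. 153.  27.  24.] [ 0.614 -0.144  0.118]
top lid_a 0.8 [250. 193.  27.  23.] [0.486 0.039 0.118]
top lid_a 0.75 [320. 186.  24. 
[... 188 characters left out ...]
0.526 -0.05   0.1  ]
{'vertical_fov': 49.47227316638656, 'cx': 263.49625749848195, 'cy': 188.50480347836682, 'k1': -0.13189332774770898, 'eye': array([ 1.38104909, -0.15518086,  1.22456367]), 'orientation': array([ 0.72284235,  0.61140365, -0.20625867, -0.24726883])}
scene lid_a 0.88 [226. 214.  21.  19.] [ 0.625 -0.145  0.118]
scene lid_a 0.8 [218. 190.  22.  18.] [ 0.525 -0.159  0.118]
scene lid_a 0.66 [276. 172.  22.  20.] [0.481 0.047 0.118]
scene lid_a 0.65 [286. 199.  16.  18.] [0.598 0.056 0.118]
scene organiser 0.67 [249. 181.  18.  27.] [ 0.49  -0.049  0.1  ]
scene organiser 0.65 [253. 206. 108.  88.] [ 0.597 -0.053  0.1  ]
scene jar 0.66 [248. 181.  13.  23.] [ 0.532 -0.057  0.155]
```

View picture.

```bash
python3 - <<'E'
from h import *
im=cv2.imread("pics/top0.png"); cv2.imwrite("pics/top0c.png",cv2.resize(im[80:300,160:420],None,fx=2.7,fy=2.7,interpolation=cv2.INTER_CUBIC))
E
```

```text
(no output)
```

View pics/top0c.png

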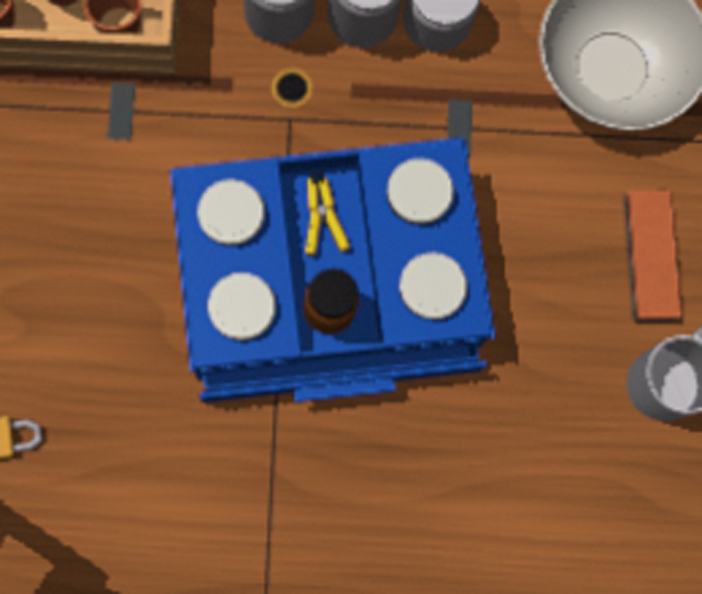

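```bash
cat >> h.py <<'E'
from scipy.optimize import least_squares
L={'a':(-.052,.102),'b':(.052,.102),'c':(.052,-.102),'d':(-.052,-.102)}
def org2w(p,o): c,s=np.cos(p[2]),np.sin(p[2]); return np.array([p[0]+c*o[0]-s*o[1],p[1]+s*o[0]+c*o[1]])
def fit(meas): return least_squares(lambda p:np.concatenate([org2w(p,L[k])-m for k,m in meas]),[.55,-.05,.15])
def delta(p,o,ztip):
    "tool-axis shift in cm (current tool axes) to bring the tip to organiser xy o, height ztip; and yaw turn to align"
    s=read_state(); q=R.from_quat(s["orientation"]); t=np.r_[org2w(p,o),ztip]
    tip=s["tcp_pos"]+q.apply([0,0,.19]); w=t-tip
    want=R.from_euler("z",p[2])*R.from_matrix(np.array([[-1,0,0],[0,1,0],[0,0,-1]]).T)
    print("tip",np.round(tip,4),"shift cm",np.round(100*q.inv().apply(w),2),"after turn",np.round(100*want.inv().apply(w),2),"turn",np.round((q.inv()*want).as_rotvec(),3))
E
python3 - <<'E'
from h import *
px={'top':dict(a=(250,193),b=(244.5,158),c=(316,152),d=(320,186)),'scene':dict(a=(276,172),b=(286,199),c=(226,214),d=(218,190))}
for cs in(['top'],['scene'],['top','scene']):
    r=fit([(k,at(c,*px[c][k],.118)[:2]) for c in cs for k in L]); print(np.round(r.x,4),np.round(r.fun*1000))
delta(r.x,(-.052,.136),.20)
E
```

```text
[ 0.5509 -0.0508  0.1534] [-1.  3. -0. -3.  2.  1. -1. -1.]
[ 0.5562 -0.0498  0.163 ] [10. -4. -7.  2. -0.  2. -2.  0.]
[ 0.5535 -0.0503  0.1583] [ 1.  3.  2. -2.  5.  2.  2. -0.  7. -4. -9.  1. -4.  1. -6.  0.]
tip [0.2879 0.5827 0.2146] shift cm [-39.75 -36.91   1.47] after turn [-11.06 -53.1    1.46] turn [-0.    -0.    -0.617]
```

```bash
python3 -m jog '[[0,0,0,0,0,-0.123],[0,0,0,0,0,-0.123],[0,0,0,0,0,-0.123],[0,0,0,0,0,-0.124],[0,0,0,0,0,-0.124],[-0.9,-4.4,0,0,0,0],[-0.9,-4.4,0,0,0,0],[-0.9,-4.4,0,0,0,0]]' 1 20
python3 -m jog '[[-0.9,-4.4,0,0,0,0],[-0.9,-4.4,0,0,0,0],[-0.9,-4.4,0,0,0,0],[-0.9,-4.4,0,0,0,0],[-0.9,-4.4,0,0,0,0],[-0.9,-4.0,0,0,0,0],[-0.5,-2,0,0,0,0],[0,0,0,0,0,0]]'
python3 - <<'E'
from h import *
p=(.552,-.0505,.156)
delta(p,(-.052,.136),.135)
cv2.imwrite("pics/w1.png",capture("wrist"))
for d in search_frame("lid_a","wrist")[:4]:
    b=d["bbox"]; print(round(d["conf"],2),np.round(b),np.round(at("wrist",b[0],b[1],.118),4))
for k in L: print(k,org2w(p,L[k]))
E
```

```text
clock: 1.2
tcp_pos: [0.3355, 0.4555, 0.4046]
orientation: [-0.08, 0.997, -0.0, 0.0]
contact_force: [-0.1, 0.2, -0.2]
finger_gap: 0.0365
grip_force: 0.0
clock: 2.0
tcp_pos: [0.4384, 0.1875, 0.405]
orientation: [-0.077, 0.997, -0.0, 0.0]
contact_force: [-0.6, 0.2, -0.1]
finger_gap: 0.0005
grip_force: 0.0
tip [0.4385 0.1874 0.215 ] shift cm [ -2.33 -11.66   8.01] after turn [ -2.31 -11.67   8.  ] turn [-0.     0.001 -0.002]
0.84 [118. 216.  70.  64.] [0.4817 0.0493 0.118 ]
0.57 [129. 294.  55.  24.] [0.5784 0.063  0.118 ]
a [0.48478391 0.04218224]
b [0.58752101 0.05834052]
c [ 0.61921609 -0.14318224]
d [ 0.51647899 -0.15934052]
```

View pics/w1.png

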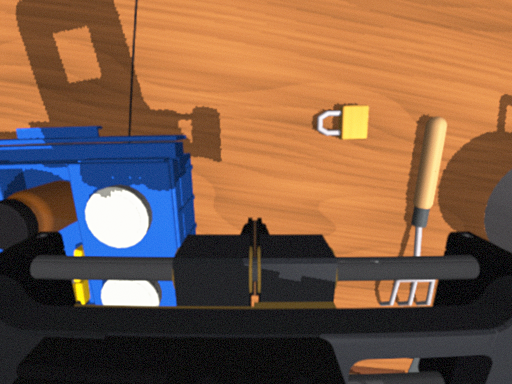

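```bash
python3 -m jog '[[-0.6,-3,0,0,0,0],[-0.6,-3,0,0,0,0],[-0.6,-3,1,0,0,0],[-0.5,-2.3,2,0,0,0],[0,0,2.5,0,0,0],[0,0,1.5,0,0,0],[0,0,1,0,0,0],[0,0,0,0,0,0]]'
python3 - <<'E'
from h import *
p=(.552,-.0505,.156)
delta(p,(-.052,.136),.122)
cv2.imwrite("pics/w2.png",capture("wrist"))
for d in search_frame("lid_a","wrist")[:4]:
    b=d["bbox"]; print(round(d["conf"],2),np.round(b),np.round(at("wrist",b[0],b[1],.118),4))
E
```

```text
clock: 2.9
tcp_pos: [0.4776, 0.0824, 0.3233]
orientation: [-0.08, 0.997, 0.0, -0.001]
contact_force: [-0.5, -0.4, 0.2]
finger_gap: 0.0006
grip_force: 0.0
tip [0.4771 0.0824 0.1333] shift cm [-0.14 -0.7   1.13] after turn [-0.14 -0.69  1.13] turn [ 0.    -0.003  0.004]
0.65 [200. 219.  94.  78.] [0.4801 0.0421 0.118 ]
```

View pics/w2.png

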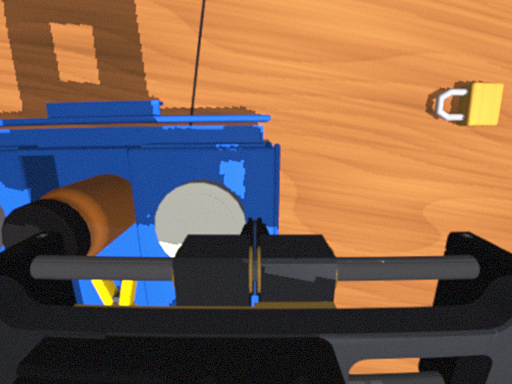

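```bash
python3 -m jog '[[-0.1,-0.4,0,0,0,0],[-0.1,-0.4,0.2,0,0,0],[0,0,0.2,0,0,0],[0,0,0.3,0,0,0],[0,0,0.2,0,0,0],[0,0,0.2,0,0,0],[0,0,0,0,0,0],[0,0,0,0,0,0]]'
python3 -m jog '[[0,0,0.03,0,0,0],[0,0,0.03,0,0,0],[0,0,0.03,0,0,0],[0,0,0.03,0,0,0],[0,0,0.03,0,0,0],[0,0,0.03,0,0,0],[0,0,0,0,0,0],[0,0,0,0,0,0]]'
```

```text
clock: 3.8
tcp_pos: [0.4814, 0.0739, 0.3137]
orientation: [-0.079, 0.997, 0.0, -0.0]
contact_force: [0.3, 0.3, -0.1]
finger_gap: 0.0006
grip_force: 0.0
clock: 4.6
tcp_pos: [0.4815, 0.0739, 0.3119]
orientation: [-0.079, 0.997, -0.0, -0.0]
contact_force: [0.1, 0.1, -0.7]
finger_gap: 0.0004
grip_force: 0.0
```

```bash
python3 -m jog '[[0,0,0.05,0,0,0],[0,0,0.05,0,0,0],[0,0,0.05,0,0,0],[0,0,0.05,0,0,0],[0,0,0.05,0,0,0],[0,0,0,0,0,0],[0,0,0,0,0,0],[0,0,0,0,0,0]]'
```

```text
clock: 5.4
tcp_pos: [0.4815, 0.0739, 0.3095]
orientation: [-0.079, 0.997, -0.0, 0.0]
contact_force: [-0.8, 1.0, -0.2]
finger_gap: 0.0003
grip_force: 0.0
```

```bash
python3 -m jog '[[0,0,0.05,0,0,0],[0,0,0.05,0,0,0],[0,0,0.05,0,0,0],[0,0,0,0,0,0],[0,0,0,0,0,0],[0,0,0,0,0,0],[0,0,0,0,0,0],[0,0,0,0,0,0]]'
```

```text
clock: 6.2
tcp_pos: [0.4815, 0.0739, 0.308]
orientation: [-0.079, 0.997, -0.0, 0.0]
contact_force: [0.5, 0.7, -0.4]
finger_gap: 0.0005
grip_force: 0.0
```

```bash
python3 -m jog '[[0,0,0.05,0,0,0],[0,0,0.05,0,0,0],[0,0,0.05,0,0,0],[0,0,0,0,0,0],[0,0,0,0,0,0],[0,0,0,0,0,0],[0,0,0,0,0,0],[0,0,0,0,0,0]]'
```

```text
clock: 7.0
tcp_pos: [0.4815, 0.0739, 0.307]
orientation: [-0.079, 0.997, -0.0, 0.0]
contact_force: [-3.3, -0.1, 5.5]
finger_gap: 0.0002
grip_force: 2.7
```

```bash
python3 -m jog '[[0,0,-0.4,0,0,0],[0,0,-0.8,0,0,0],[-3,0,0,0,0,0],[-4,0,0,0,0,0],[-3,0,0,0,0,0],[-0.4,0,0.4,0,0,0],[0,0,0.3,0,0,0],[0,0,0,0,0,0]]'
python3 - <<'E'
from h import *
p=(.552,-.0505,.156)
delta(p,(.052,.136),.121)
E
```

```text
clock: 7.8
tcp_pos: [0.5832, 0.0902, 0.3103]
orientation: [-0.079, 0.997, 0.0, -0.001]
contact_force: [0.6, -0.8, -1.1]
finger_gap: 0.0002
grip_force: 0.0
tip [0.5827 0.0902 0.1203] shift cm [ 0.02  0.18 -0.07] after turn [ 0.02  0.18 -0.07] turn [ 0.    -0.003  0.002]
```

```bash
python3 -m jog '[[0,0.15,0,0,0,0],[0,0,0.05,0,0,0],[0,0,0.05,0,0,0],[0,0,0,0,0,0],[0,0,0,0,0,0],[0,0,0,0,0,0],[0,0,0,0,0,0],[0,0,0,0,0,0]]'
```

```text
clock: 8.6
tcp_pos: [0.584, 0.0917, 0.3105]
orientation: [-0.079, 0.997, -0.0, 0.0]
contact_force: [0.3, -0.2, -1.0]
finger_gap: 0.0002
grip_force: 0.0
```

```bash
python3 -m jog '[[0,0,0.05,0,0,0],[0,0,0.05,0,0,0],[0,0,0,0,0,0],[0,0,0,0,0,0],[0,0,0,0,0,0],[0,0,0,0,0,0],[0,0,0,0,0,0],[0,0,0,0,0,0]]'
```

```text
clock: 9.4
tcp_pos: [0.5839, 0.0918, 0.3095]
orientation: [-0.079, 0.997, -0.0, 0.0]
contact_force: [-1.1, 0.1, -0.5]
finger_gap: 0.0008
grip_force: 0.0
```

```bash
python3 -m jog '[[0,0,0.05,0,0,0],[0,0,0.05,0,0,0],[0,0,0.05,0,0,0],[0,0,0,0,0,0],[0,0,0,0,0,0],[0,0,0,0,0,0],[0,0,0,0,0,0],[0,0,0,0,0,0]]'
```

```text
clock: 10.2
tcp_pos: [0.5839, 0.0918, 0.308]
orientation: [-0.079, 0.997, -0.0, -0.0]
contact_force: [0.4, 0.5, 0.2]
finger_gap: 0.0006
grip_force: 0.0
```

```bash
python3 -m jog '[[0,0,0.05,0,0,0],[0,0,0.05,0,0,0],[0,0,0,0,0,0],[0,0,0,0,0,0],[0,0,0,0,0,0],[0,0,0,0,0,0],[0,0,0,0,0,0],[0,0,0,0,0,0]]'
```

```text
clock: 11.0
tcp_pos: [0.584, 0.0918, 0.3078]
orientation: [-0.079, 0.997, -0.0, 0.0]
contact_force: [-2.5, 1.0, 4.5]
finger_gap: 0.0005
grip_force: 2.7
```

```bash
python3 -m jog '[[0,0,-0.5,0,0,0],[0,-2,-0.7,0,0,0],[0,-4.8,0,0,0,0],[0,-4.8,0,0,0,0],[0,-4.8,0,0,0,0],[0,-4.8,0,0,0,0],[0,-4,0,0,0,0],[0,-2,0,0,0,0]]'
python3 - <<'E'
from h import *
p=(.552,-.0505,.156)
delta(p,(.052,-.136),.1205)
capture("wrist")
for d in search_frame("lid_a","wrist")[:4]:
    b=d["bbox"]; print(round(d["conf"],2),np.round(b),np.round(at("wrist",b[0],b[1],.118),4))
E
```

```text
clock: 11.8
tcp_pos: [0.6269, -0.1799, 0.3188]
orientation: [-0.078, 0.997, -0.0, 0.0]
contact_force: [0.2, 0.6, 0.1]
finger_gap: 0.0007
grip_force: 0.0
tip [ 0.6269 -0.18    0.1288] shift cm [0.19 0.36 0.83] after turn [0.19 0.36 0.83] turn [-0.001  0.    -0.001]
0.96 [312.  76. 102. 114.] [ 0.5189 -0.1576  0.118 ]
0.95 [308. 221.  93.  81.] [ 0.615 -0.14   0.118]
```

```bash
python3 -m jog '[[0.2,0.45,0,0,0,0],[0,0,0.3,0,0,0],[0,0,0.3,0,0,0],[0,0,0.2,0,0,0],[0,0,0.05,0,0,0],[0,0,0,0,0,0],[0,0,0,0,0,0],[0,0,0,0,0,0]]'
```

```text
clock: 12.7
tcp_pos: [0.6242, -0.1728, 0.3106]
orientation: [-0.079, 0.997, -0.0, 0.0]
contact_force: [0.3, -1.6, -0.9]
finger_gap: 0.0003
grip_force: 0.0
```

```bash
python3 -m jog '[[0,0,0.05,0,0,0],[0,0,0.05,0,0,0],[0,0,0,0,0,0],[0,0,0,0,0,0],[0,0,0,0,0,0],[0,0,0,0,0,0],[0,0,0,0,0,0],[0,0,0,0,0,0]]'
```

```text
clock: 13.5
tcp_pos: [0.6241, -0.1727, 0.3095]
orientation: [-0.079, 0.997, -0.0, 0.0]
contact_force: [0.9, 0.5, 0.2]
finger_gap: 0.0005
grip_force: 0.1
```

```bash
python3 -m jog '[[0,0,-0.2,0,0,0],[0,-0.4,0,0,0,0],[0,0,0.1,0,0,0],[0,0,0.1,0,0,0],[0,0,0.05,0,0,0],[0,0,0.05,0,0,0],[0,0,0,0,0,0],[0,0,0,0,0,0]]'
```

```text
clock: 14.3
tcp_pos: [0.6247, -0.1766, 0.3084]
orientation: [-0.079, 0.997, 0.0, -0.0]
contact_force: [1.1, 0.5, -0.3]
finger_gap: 0.0006
grip_force: 0.0
```

```bash
python3 -m jog '[[0,0,0.05,0,0,0],[0,0,0.05,0,0,0],[0,0,0,0,0,0],[0,0,0,0,0,0],[0,0,0,0,0,0],[0,0,0,0,0,0],[0,0,0,0,0,0],[0,0,0,0,0,0]]'
```

```text
clock: 15.1
tcp_pos: [0.6247, -0.1766, 0.3075]
orientation: [-0.079, 0.997, 0.0, -0.0]
contact_force: [0.2, -0.5, -0.2]
finger_gap: 0.0008
grip_force: 0.0
```

```bash
python3 -m jog '[[0,0,0.05,0,0,0],[0,0,0.05,0,0,0],[0,0,0,0,0,0],[0,0,0,0,0,0],[0,0,0,0,0,0],[0,0,0,0,0,0],[0,0,0,0,0,0],[0,0,0,0,0,0]]'
```

```text
clock: 15.9
tcp_pos: [0.6247, -0.1767, 0.3065]
orientation: [-0.079, 0.997, -0.0, 0.0]
contact_force: [-0.0, 0.0, 0.2]
finger_gap: 0.0004
grip_force: 0.3
```

```bash
python3 -m jog '[[0,0,0.05,0,0,0],[0,0,0.05,0,0,0],[0,0,0,0,0,0],[0,0,0,0,0,0],[0,0,0,0,0,0],[0,0,0,0,0,0],[0,0,0,0,0,0],[0,0,0,0,0,0]]'
python3 - <<'E'
from h import *
cv2.imwrite("pics/w3.png",capture("wrist"))
E
```

```text
clock: 16.7
tcp_pos: [0.6248, -0.1767, 0.3062]
orientation: [-0.079, 0.997, -0.0, 0.0]
contact_force: [-1.9, 1.1, 4.4]
finger_gap: 0.0005
grip_force: 2.6
```

View pics/w3.png

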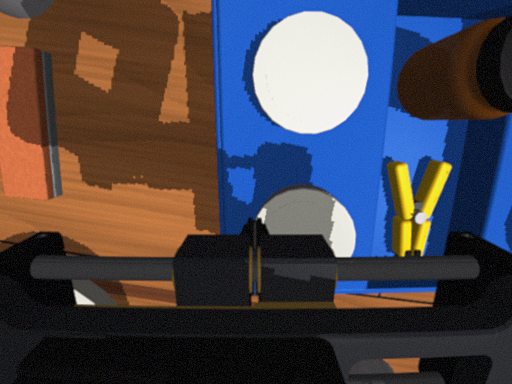

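```bash
python3 -m jog '[[0,0,-0.4,0,0,0],[0,0,-0.4,0,0,0],[0,1.8,0,0,0,0],[0,1.7,0,0,0,0],[0,0,0.2,0,0,0],[0,0,0.2,0,0,0],[0,0,0,0,0,0],[0,0,0,0,0,0]]'
python3 -m jog '[[0,0,0.05,0,0,0],[0,0,0.05,0,0,0],[0,0,0,0,0,0],[0,0,0,0,0,0],[0,0,0,0,0,0],[0,0,0,0,0,0],[0,0,0,0,0,0],[0,0,0,0,0,0]]'
```

```text
clock: 17.55
tcp_pos: [0.6193, -0.1419, 0.3097]
orientation: [-0.079, 0.997, 0.0, 0.0]
contact_force: [0.7, 1.8, 1.9]
finger_gap: 0.0004
grip_force: 1.4
clock: 18.35
tcp_pos: [0.6194, -0.1421, 0.3096]
orientation: [-0.079, 0.997, 0.0, 0.0]
contact_force: [-2.7, 3.3, 6.8]
finger_gap: 0.0006
grip_force: 3.5
```

```bash
python3 -m jog '[[0,0,0.05,0,0,0],[0,0,0.05,0,0,0],[0,0,0,0,0,0],[0,0,0,0,0,0],[0,0,0,0,0,0],[0,0,0,0,0,0],[0,0,0,0,0,0],[0,0,0,0,0,0]]'
```

```text
clock: 19.15
tcp_pos: [0.6194, -0.1421, 0.309]
orientation: [-0.079, 0.997, 0.0, 0.0]
contact_force: [-3.6, 3.9, 8.0]
finger_gap: 0.0007
grip_force: 4.1
```

```bash
python3 -m jog '[[0,0,0.05,0,0,0],[0,0,0.05,0,0,0],[0,0,0.05,0,0,0],[0,0,0,0,0,0],[0,0,0,0,0,0],[0,0,0,0,0,0],[0,0,0,0,0,0],[0,0,0,0,0,0]]'
```

```text
clock: 19.95
tcp_pos: [0.6194, -0.1421, 0.3075]
orientation: [-0.079, 0.997, 0.0, 0.0]
contact_force: [-3.8, 4.6, 8.2]
finger_gap: 0.0002
grip_force: 4.2
```

```bash
python3 -m jog '[[0,0,0.05,0,0,0],[0,0,0.05,0,0,0],[0,0,0.05,0,0,0],[0,0,0,0,0,0],[0,0,0,0,0,0],[0,0,0,0,0,0],[0,0,0,0,0,0],[0,0,0,0,0,0]]'
```

```text
clock: 20.75
tcp_pos: [0.6194, -0.142, 0.3061]
orientation: [-0.079, 0.997, 0.0, 0.0]
contact_force: [-3.5, 4.1, 9.3]
finger_gap: 0.0005
grip_force: 4.4
```

```bash
python3 -m jog '[[0,0,0.05,0,0,0],[0,0,0.05,0,0,0],[0,0,0.05,0,0,0],[0,0,0,0,0,0],[0,0,0,0,0,0],[0,0,0,0,0,0],[0,0,0,0,0,0],[0,0,0,0,0,0]]'
```

```text
clock: 21.55
tcp_pos: [0.6195, -0.142, 0.306]
orientation: [-0.079, 0.997, 0.0, 0.0]
contact_force: [-6.7, 5.2, 14.7]
finger_gap: 0.0002
grip_force: 7.2
```

```bash
python3 -m jog '[[0,0,0.05,0,0,0],[0,0,0.05,0,0,0],[0,0,0,0,0,0],[0,0,0,0,0,0],[0,0,0,0,0,0],[0,0,0,0,0,0],[0,0,0,0,0,0],[0,0,0,0,0,0]]'
```

```text
clock: 22.35
tcp_pos: [0.6195, -0.1421, 0.306]
orientation: [-0.079, 0.997, 0.0, 0.0]
contact_force: [-9.2, 5.8, 18.4]
finger_gap: 0.0005
grip_force: 9.1
```

```bash
python3 -m jog '[[0,0,-0.5,0,0,0],[0,0,-1,0,0,0],[0,0,-2,0,0,0],[0,0,-3,0,0,0],[0,0,-4,0,0,0],[0,-4,-4,0,0,0],[0,-4,-4,0,0,0],[0,-4,0,0,0,0]]'
python3 -m jog '[[0,-4,0,0,0,0],[0,-4,0,0,0,0],[0,-2,0,0,0,0],[0,0,0,0,0,0],[0,0,0,0,0,0],[0,0,0,0,0,0],[0,0,0,0,0,0],[0,0,0,0,0,0]]'
python3 - <<'E'
from h import *
im=capture("scene"); cv2.imwrite("pics/s1.png",cv2.resize(im[110:270,150:350],None,fx=3.5,fy=3.5,interpolation=cv2.INTER_CUBIC))
E
```

```text
clock: 23.15
tcp_pos: [0.6371, -0.2525, 0.4858]
orientation: [-0.079, 0.997, -0.003, 0.005]
contact_force: [0.8, 0.8, 0.7]
finger_gap: 0.0003
grip_force: 0.0
clock: 23.95
tcp_pos: [0.6525, -0.3491, 0.4781]
orientation: [-0.08, 0.997, -0.0, 0.0]
contact_force: [0.6, -0.7, 0.2]
finger_gap: 0.0004
grip_force: 0.0
```

View pics/s1.png

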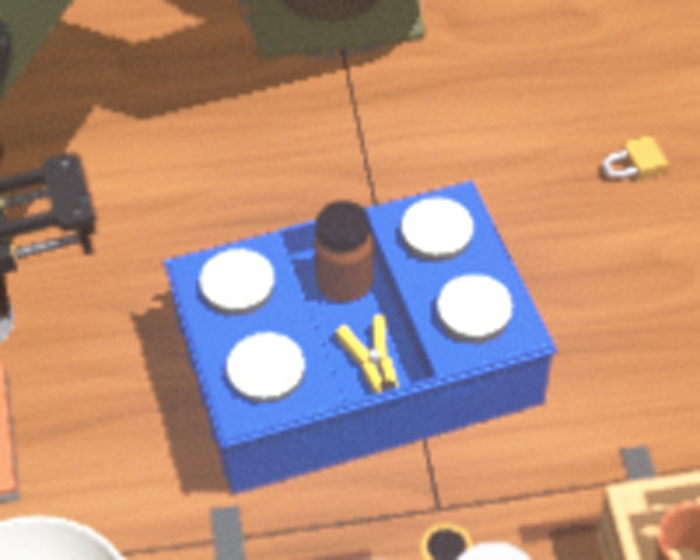

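The scene picture shows all four lids level, with the far-right lid (lid c) at about (265, 365) in the crop. The jar and clamp stand where they did, and the arm is clear.

```bash
python3 -c "
from workcell import *
print(hand_in())"
```

```text
the job is handed in; nothing more can be done
None
```

The loose lid was the back right one (lid_c): its edge gave about 3.5 mm under a light press, then I pressed it in the middle until it stopped firm about 4 mm lower (18 N vertical at most), and handed the job in; I did not press its edge again afterwards, and the front right lid (lid_d) was never tested.

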